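# Switch on the centrifuge supply at its lift-collar toggle

## Robot

A 6-joint arm with a two-finger parallel gripper is mounted at the origin on the work surface. World frame = base frame: x ahead of the robot, y to its left, z up, the work surface at z = 0. Lengths are in mm, angles in rad, forces in N, time in s.
With the tool pointing down it reaches from about 275 to 1000 mm from the base axis. Payload 8.4 kg.
Tool frame: the origin (TCP) lies between the finger pads; the fingertips stand 11 mm ahead of it and the grasp point (between the pads) lies 8 mm behind it; z points along the fingers, y is the direction in which the jaws open and shut (so a half turn about z gives the same grasp; the last joint's range is limited). The gripper opens to 85 mm and grips with 20 to 120 N. Pads are 22 mm wide; open, the fingers measure 114 mm over their backs; the gripper's body (76 mm by 85 mm) begins 54 mm behind the grasp point. The pads swing forward as they close: fully open they stand 13 mm farther back than shut.
Start: joints at [1.165, 0.353, 1.633, -0, 1.155, -0.002], TCP at [245.571, 574.737, 242.281] pointing down, gripper open.
Joint ranges: [-2.63, 2.63], [-0.92, 2.1], [0.06, 2.66], [-1.3, 4.44], [0, 2.69], [-3.02, 3.02]. Speed limits (rad/s): [2.22, 2.22, 2.79, 3.14, 3.14, 3.14].

## Interface

Orientations are given as [roll, pitch, yaw] about the fixed x, y, z axes, in that order (R = Rz(yaw) Ry(pitch) Rx(roll)).
In Python, from rig import r, eyes gives the robot as it stands. The module is installed in compiled form; this text tells all that it offers.
- The arm moves only by the tool servo_tool, never from a script. Its argument "rows" is a list of rows, each a list of 3 entries, a list of its own where there are three numbers: the shift along the world's x, y, z in cm, then the turn about the world's z in rad, then the finger opening in cm, from 0 to 8.54. A call has 1 to 5 rows; each row shifts and turns the commanded pose from where the row before left it; what a row does not reach is not made up. A row lasts 1/12 s, in which the tool goes at most 41.7 mm and 7.16 degrees, less where a joint would pass 70% of its speed; a pose out of reach is approached as far as the arm can. A call is refused whole if a number of a shift passes 4.17 or a number of a turn 0.125, either way. A call with a gripper value outside its range is refused whole. The fingers move at their own pace and stop on an object; "squeeze" is the grip in N (left out, the last holds). Time passes only in rows, so rows that do not move let the fingers close. It gives the time, the measured TCP pose, the force and the opening at its end, in the units of the state.
- r.sense(): the state, without advancing time (a new reading comes with each control period).
- eyes.grab_frame(name): name is "scene" or "top" or "wrist"; returns a dict with "frame" (480x640x3 uint8, red, green, blue), "depth" (480x640 float32, mm along the optical axis (not along the pixel's ray), 0 where there is no reading), "vertical_fov" (degrees; the focal length in pixels is half the picture's height over the tangent of half this angle, whatever the lens; pixels are square), "cx", "cy" (the principal point, pixels), "camera_from_world" (4x4, takes a point from world to camera coordinates); the wrist camera has in their place "hand_eye" (4x4, takes a point from camera to tool coordinates, whose origin is the TCP and whose axes are the flange's). Camera axes: x right, y down, z forward; pixel columns grow to the right and rows downward; lengths in mm; the calibration is good to about 2 mm. A picture is of the moment at which its call begins: read the wrist's pose just before it.
- r.sign_off(): hands the job in, once; it reports no verdict.
The state is a dict: "clock": time; "qpos": joint angles; "qvel": joint speeds; "joint_efforts": joint torques, N m; "eef_pos": TCP position; "tcp_rot": TCP orientation; "contact_force": force on the tool from outside, world axes, zero at the start; "wrist_torque": the same for the moment, N m; "opening": opening from 0.0 (shut) to 1.0 (fully open).
Only numpy, scipy, OpenCV 4.12 (cv2) and the standard library are available. Lean on these libraries where they do the work, as an engineer would, in place of code of your own. Each camera call takes 0.05 s, during which the arm holds its last target.

## Task

Switch on the centrifuge's supply, which is the locking toggle with the orange collar: lift its spring-loaded collar up the lever, swing the lever over from the white-marked side to the green-marked side, and let go so that the collar drops fully home and locks it there. Leave the blue-collared toggle as it is, and do not shift or tip the amber bottle.

Things in the scene. Friction and masses are not known exactly. Their poses are not given: they have to be found in the camera images.
- orange_switch: Orange-collared toggle: fixed grey box 130 x 90 x 50 mm (x, y, z) on the bench. Origin on the lever's hinge axis (its y), above the box's middle, 55 mm over the bench; x, level, points from the white (off) to the green (on) strip on top. Lever: 8 mm rod, 102 mm long, leans 25 degrees to -x when off, to +x when on (7 degrees play). Gate plates rise 37 mm from the hinge, 11 mm either side in y.
- orange_collar_mid (a point): Centre of the orange collar, a sleeve 24 mm in diameter, 30 mm long, sliding along the lever: 57 mm from the hinge when down and locked, up to 75 mm when pulled up against a 3 to 7 N spring that snaps it back. The lever swings only with the collar raised over 12 mm; carry it in an arc about the hinge. Pinch it from above, along the switch's y; it can turn between the fingers.
- blue_collar_mid (a point): Centre of the blue collar, at the same place on a second fixed toggle switch of the same build, which is off and must stay as it is.
- bottle: Loose amber glass bottle with a blue cap, 72 mm in diameter and 150 mm tall, 0.3 to 0.63 kg, standing upright on the bench; origin at the centre of its underside, z up. Not to be moved.
Mind the look-alikes: they are no part of the job. What is shaped like the orange_switch but turquoise is not meant.

How it is judged (in metres and radians):
On the way:
1. the orange collar is lifted clear of its notch (at least 10 mm up the lever) while the lever still leans to the off side (distance between orange_collar_mid and orange_switch above 0.067 m and x of orange_collar_mid in the frame of orange_switch below -0.01 m), for 0.05 s.
At the end, for the whole second after the job is handed in: The orange lever leans to the green side (collar centre at least 13 mm beyond the hinge in the switch's +x) and its collar is back down in the notch (collar centre within 60 mm of the hinge axis, that is within 3 mm of fully down) (x of orange_collar_mid in the frame of orange_switch above 0.013 m and distance between orange_collar_mid and orange_switch below 0.06 m); the robot touches nothing.
It fails at once if the blue toggle was operated (its collar moved by more than 10 mm) (distance of blue_collar_mid from where it was at the start of the episode above 0.01 m).
It fails at once if the bottle was shifted by more than 20 mm or tipped by more than 15 degrees (distance of bottle from where it was at the start of the episode above 0.02 m or angle between bottle's own z axis and vertical above 0.26 rad).
It also fails if it takes over 29 s, if anything falls off the work surface, if the arm or the gripper's body presses on something with over 40 N, if the wrist force passes 120 N, or if a joint passes its speed limit or range.

## Working session

There is one attempt and no reset: what is moved stays moved. The work goes in short steps, Python scripts to look and compute and a tool call to move; the robot and the scene stay as the last step left them, time stands still between calls to the robot, and variables do not carry over. Pictures are saved under pics/ and viewed, and the job is handed in when it is done.

Besides the shell and the picture viewer there is one more tool, called after "Call:" in YAML: its name, and indented under it one key for each argument. servo_tool: Moves the arm, as the interface text tells. Its arguments: {"type":"object","properties":{"rows":{"type":"array"},"squeeze":{"type":"number"}},"required":["rows"]}

```bash
mkdir -p pics; python3 - <<'E'
from rig import r, eyes
import cv2, numpy as np, pickle
s=r.sense(); print(s['clock'],s['eef_pos'],s['tcp_rot'],s['opening'])
for n in ['scene','top']:
    f=eyes.grab_frame(n); pickle.dump(f,open(n+'.pkl','wb'))
    cv2.imwrite(f'pics/{n}0.png',f['frame'][:,:,::-1]); print(n,f['vertical_fov'],f['cx'],f['cy'],f['camera_from_world'])
E
```

```text
0.0 [245.39726394 574.30945173 241.54799499] [-3.14020035e+00  3.82999011e-05  2.73781023e+00] 1.0058831190610666
scene 42.396306003074486 320.3427891527822 227.85485845433274 [[-7.27864086e-01  6.85716384e-01  2.62920608e-03  4.53202401e+02]
 [ 4.87115757e-01  5.19747462e-01 -7.01841019e-01 -2.06944728e+02]
 [-4.82630409e-01 -5.09564144e-01 -7.12328767e-01  1.45745103e+03]
 [ 0.00000000e+00  0.00000000e+00  0.00000000e+00  1.00000000e+00]]
top 57.585248144659104 325.2995216975025 241.1000217825268 [[ 1.72365628e-02 -9.99505871e-01 -2.62852404e-02 -5.50569972e+01]
 [-9.91598490e-01 -1.37176021e-02 -1.28624497e-01  5.96791550e+02]
 [ 1.28200370e-01  2.82814489e-02 -9.91344958e-01  9.07300176e+02]
 [ 0.00000000e+00  0.00000000e+00  0.00000000e+00  1.00000000e+00]]
```

View pics/scene0.png

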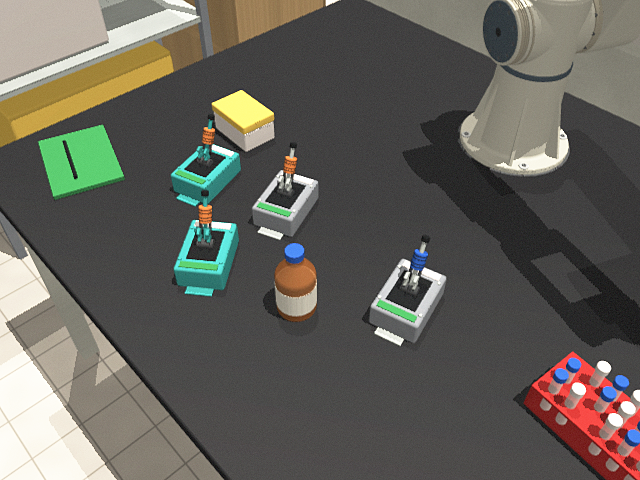

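View pics/top0.png

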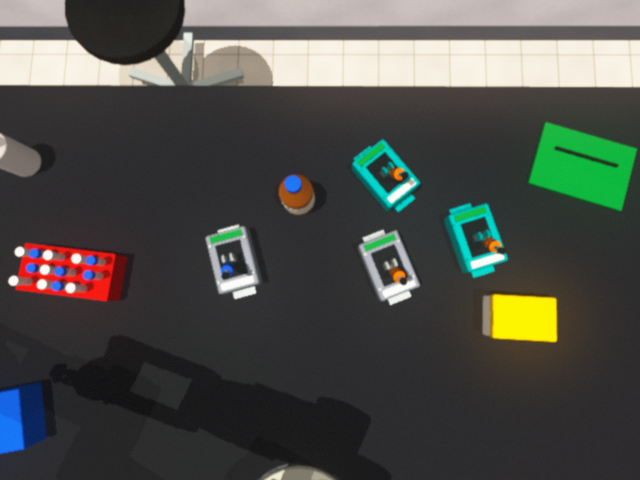

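Scene view: the toggles with orange collars are at (208,135) turquoise, (205,215) turquoise and (290,165) grey. The blue-collared grey one is at (418,258) and the bottle at (295,285). In the top view the grey/orange switch is at (390,265), the turquoise ones at (387,175) and (477,240), the blue one at (232,262) and the bottle at (296,193). The text asks for a grey box with an orange collar, so scene (290,165) = top (390,265) is the one. I'll confirm it in an enlarged crop and measure.

```bash
cat > h.py <<'E'
import numpy as np,cv2,pickle
def ray(f,uv):
    T=f['camera_from_world'];F=240/np.tan(np.radians(f['vertical_fov'])/2)
    d=np.array([(uv[0]-f['cx'])/F,(uv[1]-f['cy'])/F,1.]);R=T[:3,:3]
    return -R.T@T[:3,3],R.T@d
def plane(f,uv,z):
    c,d=ray(f,uv);return c+d*(z-c[2])/d[2]
def tri(f1,a,f2,b):
    c1,d1=ray(f1,a);c2,d2=ray(f2,b);s=np.linalg.lstsq(np.c_[d1,-d2],c2-c1,rcond=None)[0]
    p,q=c1+d1*s[0],c2+d2*s[1];return (p+q)/2,np.linalg.norm(p-q)
def proj(f,p):
    T=f['camera_from_world'];F=240/np.tan(np.radians(f['vertical_fov'])/2);q=T[:3,:3]@p+T[:3,3]
    return np.array([f['cx']+F*q[0]/q[2],f['cy']+F*q[1]/q[2]])
E
python3 - <<'E'
from h import *
S=pickle.load(open('scene.pkl','rb'));T=pickle.load(open('top.pkl','rb'))
a=cv2.resize(S['frame'][130:250,240:340],None,fx=4,fy=4,interpolation=cv2.INTER_CUBIC)
b=cv2.resize(T['frame'][220:310,350:430],None,fx=5,fy=5,interpolation=cv2.INTER_CUBIC)
im=np.zeros((480,800,3),np.uint8);im[:480,:400]=a;im[:450,400:]=b
cv2.imwrite('pics/crop.png',im[:,:,::-1])
def blobs(f,name):
    h=cv2.cvtColor(f['frame'],cv2.COLOR_RGB2HSV)
    for c,lo,hi in [('orange',(5,150,120),(16,255,255)),('green',(50,120,80),(75,255,255)),('blue',(105,150,80),(125,255,255))]:
        n,l,st,ce=cv2.connectedComponentsWithStats(cv2.inRange(h,lo,hi))
        for i in range(1,n):
            if st[i,4]>25: print(name,c,st[i],ce[i].round(1))
blobs(S,'S');blobs(T,'T')
E
```

```text
S orange [202 127  13  18 158] [208.  135.7]
S orange [284 156  13  18 165] [289.8 164.7]
S orange [199 205  13  19 208] [205.1 214.3]
S orange [ 275  258   41   39 1085] [296.1 276.4]
S green [  38  125   87   74 4097] [ 79.8 161.2]
S green [175 170  30  14 150] [189.8 176.6]
S green [257 203  34  14 160] [273.5 209.2]
S green [179 261  39   9 230] [197.9 265.3]
S green [377 300  40  22 259] [396.4 310.8]
S blue [285 243  19  20 326] [294.  252.7]
S blue [411 249  17  22 232] [418.7 259.8]
S blue [566 358  15  15 154] [573. 365.]
S blue [553 369  15  15 164] [560.2 375.7]
S blue [613 375  16  16 191] [620.5 382.4]
S blue [600 387  16  15 179] [607.9 393.9]
S blue [625 430  15  16 193] [632.4 437.6]
T orange [390 168  14  13  87] [396.6 173.6]
T orange [279 178  33  30 515] [295.4 195.3]
T orange [485 238  16  14  96] [491.3 244.5]
T orange [391 268  15  14 107] [397.1 274.2]
T green [ 528  122  110   89 6286] [582.6 166.2]
T green [358 144  26  22 151] [370.7 154.3]
T green [455 207  31  14 158] [469.8 213.7]
T green [210 230  32  13 187] [225.2 235.9]
T green [364 234  31  17 186] [379.3 242.1]
T blue [285 176  16  17 215] [292.6 183.7]
T blue [ 29 250  12   7  67] [ 34.5 253. ]
T blue [ 86 256  11   8  64] [ 91.  259.9]
T blue [221 262  13  14 104] [227.2 268.2]
T blue [ 27 264  10   8  63] [ 31.5 267.6]
T blue [ 55 267  10   8  64] [ 59.6 270.8]
T blue [ 84 271  10   8  61] [ 88.4 274.7]
T blue [ 52 282  11   8  66] [ 56.6 285.4]
T blue [   0  384   46   71 2685] [ 20.7 418.1]
```

View pics/crop.png

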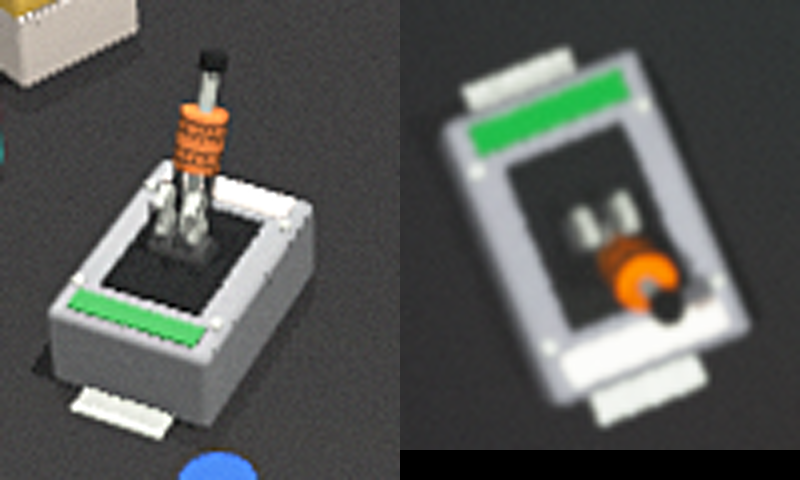

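The crop confirms it: grey box, orange collar, lever leaning over the white strip (off). Now the pose.

```bash
python3 - <<'E'
from h import *
np.set_printoptions(precision=1,suppress=True)
S=pickle.load(open('scene.pkl','rb'));T=pickle.load(open('top.pkl','rb'))
g=tri(S,(273.5,209.2),T,(379.3,242.1));print('green',g)
# white strip: crop coords
w=tri(S,(240+254/4-.4,130+199/4-.4),T,(350+247/5-.4,220+346/5-.4));print('white',w)
c=tri(S,(289.8,164.7),T,(397.1,274.2));print('collar',c)
tip=tri(S,(240+213/4-.4,130+60/4-.4),T,(350+268/5-.4,220+302/5-.4));print('tip',tip)
# screws top crop
sc=[(243,104),(77,172),(149,346),(317,282)]
P=[plane(T,(350+a/5-.4,220+b/5-.4),51) for a,b in sc];print('screws',np.array(P),np.mean(P,0))
ss=[(80,279),(216,322),(286,222),(152,184)]
Q=[plane(S,(240+a/4-.4,130+b/4-.4),51) for a,b in ss];print(np.array(Q),np.mean(Q,0))
co=[(47,125),(237,53),(348,325),(157,403)]
K=np.array([plane(T,(350+a/5-.4,220+b/5-.4),50) for a,b in co]);print('corners',K,K.mean(0))
for A,B in [(P[3]+P[2],P[0]+P[1]),(Q[2]+Q[3],Q[0]+Q[1]),(K[2]+K[3],K[0]+K[1])]: print('yaw',np.arctan2((B-A)[1],(B-A)[0]))
gt=plane(T,(379.3,242.1),51);gs=plane(S,(273.5,209.2),51);print(gt,gs)
# depth-based
b=tri(S,(418.7,259.8),T,(227.2,268.2));print('blue',b)
bo=tri(S,(294,252.7),T,(292.6,183.7));print('cap',bo)
for n,f,lo,hi in[('S',S,None,None),('T',T,None,None)]:
    pts=[]
    h=cv2.cvtColor(f['frame'],cv2.COLOR_RGB2HSV)
    # depth cloud near box top
    Fl=240/np.tan(np.radians(f['vertical_fov'])/2);v,u=np.mgrid[:480,:640];d=f['depth']
    X=np.stack([(u-f['cx'])/Fl*d,(v-f['cy'])/Fl*d,d],-1).reshape(-1,3)
    M=f['camera_from_world'];W=(X-M[:3,3])@M[:3,:3]
    cc=c[0]; m=(d.ravel()>0)&(np.abs(W[:,2]-50)<7)&(np.linalg.norm(W[:,:2]-(g[0][:2]+w[0][:2])/2,axis=1)<95)
    q=W[m]; print(n,m.sum(),np.median(q[:,2])); r=cv2.minAreaRect(q[:,:2].astype(np.float32)); print(r)
    o=cv2.inRange(h,(5,150,120),(16,255,255)).ravel()>0
    m=o&(d.ravel()>0)&(np.linalg.norm(W[:,:2]-cc[:2],axis=1)<40); print('collar surf',W[m].mean(0))
E
```

```text
green (array([ 595.9, -161.6,   51.1]), np.float64(1.6489282291846274))
white (array([ 493.3, -198.6,   45.5]), np.float64(12.102832941007163))
collar (array([ 525.1, -191.4,  106. ]), np.float64(1.145358892510296))
tip (array([ 511.6, -196.8,  145.9]), np.float64(0.31180429417800415))
screws [[ 599.5 -201.1   51. ]
 [ 569.5 -130.8   51. ]
 [ 496.6 -161.4   51. ]
 [ 524.5 -231.7   51. ]] [ 547.5 -181.2   51. ]
[[ 598.2 -203.1   51. ]
 [ 569.2 -133.5   51. ]
 [ 494.  -164.3   51. ]
 [ 524.7 -233.8   51. ]] [ 546.5 -183.7   51. ]
corners [[ 589.5 -118.    50. ]
 [ 621.6 -198.7   50. ]
 [ 506.8 -244.7   50. ]
 [ 472.9 -164.8   50. ]] [ 547.7 -181.6   50. ]
yaw 0.3923240466310392
yaw 0.39260993220895035
yaw 0.381223520551908
[ 595.3 -161.    51. ] [ 596.3 -162.4   51. ]
blue (array([531.7, 147.4, 106.1]), np.float64(1.1875180579569675))
cap (array([696.9,  16.7, 143.3]), np.float64(1.5400973118999015))
S 1743 51.52367064392608
((549.7168579101562, -180.6575927734375), (133.81004333496094, 91.42204284667969), 22.483104705810547)
collar surf [ 530.4 -185.9  112.4]
T 2239 49.61983143799046
((546.5696411132812, -181.51885986328125), (129.93511962890625, 89.86955261230469), 22.520305633544922)
collar surf [ 524.3 -189.8  113.9]
```

Hinge is about (547,-182,55), yaw about 0.392. The expected collar position (524.8,-191.2,106.7) agrees with the triangulated (525,-191,106). Moving above it.

Call:
servo_tool:
  rows:
    - [[1.39,-3.83,0],-0.117,8.5]
    - [[1.39,-3.83,0],-0.117,8.5]
    - [[1.39,-3.83,0],-0.117,8.5]
    - [[1.39,-3.83,0],-0.117,8.5]
    - [[1.39,-3.83,0],-0.117,8.5]

```text
clock: 0.52
eef_pos: [315.1, 381.3, 241.9]
tcp_rot: [-3.141, 0.0, 2.148]
contact_force: [1.5, -0.1, 0.5]
opening: 0.997
```

Call:
servo_tool:
  rows:
    - [[1.39,-3.83,0],-0.117,8.5]
    - [[1.39,-3.83,0],-0.117,8.5]
    - [[1.39,-3.83,0],-0.117,8.5]
    - [[1.39,-3.83,0],-0.117,8.5]
    - [[1.39,-3.83,0],-0.117,8.5]

```text
clock: 0.93
eef_pos: [384.5, 189.8, 242.2]
tcp_rot: [-3.142, -0.0, 1.562]
contact_force: [0.6, 0.3, -0.1]
opening: 0.999
```

Call:
servo_tool:
  rows:
    - [[1.39,-3.83,0],-0.117,8.5]
    - [[1.39,-3.83,0],-0.117,8.5]
    - [[1.39,-3.83,0],-0.117,8.5]
    - [[1.39,-3.83,0],-0.117,8.5]
    - [[1.39,-3.83,0],-0.117,8.5]

```text
clock: 1.35
eef_pos: [454.1, -1.9, 242.3]
tcp_rot: [3.142, -0.0, 0.977]
contact_force: [1.2, 0.2, -0.2]
opening: 0.998
```

Call:
servo_tool:
  rows:
    - [[1.39,-3.83,0],-0.117,8.5]
    - [[1.39,-3.83,0],-0.117,8.5]
    - [[1.39,-3.83,0],-0.117,8.5]
    - [[1.39,-3.83,0],-0.117,8.5]
    - [[0,0,0],0,8.5]

```text
clock: 1.77
eef_pos: [511.8, -158.8, 242.3]
tcp_rot: [3.138, -0.0, 0.504]
contact_force: [-0.5, 0.5, 1.9]
opening: 0.992
```

Call:
servo_tool:
  rows:
    - [[0.57,-1.66,0],-0.056,8.5]
    - [[0.57,-1.65,0],-0.056,8.5]
    - [[0,0,0],0,8.5]

```text
clock: 2.02
eef_pos: [521.8, -188.4, 242.0]
tcp_rot: [3.141, 0.0, 0.399]
contact_force: [-0.9, 0.5, -1.3]
opening: 0.992
```

```bash
python3 - <<'E'
from h import *
from rig import r,eyes
from scipy.spatial.transform import Rotation as Ro
np.set_printoptions(precision=1,suppress=True)
s=r.sense();f=eyes.grab_frame('wrist');cv2.imwrite('pics/w1.png',f['frame'][:,:,::-1])
M=np.eye(4);M[:3,:3]=Ro.from_euler('xyz',s['tcp_rot']).as_matrix();M[:3,3]=s['eef_pos']
f['camera_from_world']=np.linalg.inv(M@f['hand_eye']);pickle.dump(f,open('w1.pkl','wb'))
print(s['clock'],s['eef_pos'],s['tcp_rot'])
h=cv2.cvtColor(f['frame'],cv2.COLOR_RGB2HSV)
for c,lo,hi in [('orange',(5,150,100),(16,255,255)),('green',(50,120,60),(75,255,255))]:
    n,l,st,ce=cv2.connectedComponentsWithStats(cv2.inRange(h,lo,hi))
    for i in range(1,n):
        if st[i,4]>150: print(c,st[i],ce[i],plane(f,ce[i],51 if c=='green' else 106))
for p in [(525,-191.3,106.7),(547,-182,50),(511.6,-196.8,145.9),(595.5,-161.7,51)]: print(proj(f,np.array(p)))
E
```

```text
2.0167 [ 521.8 -188.4  242. ] [3.1 0.  0.4]
orange [305 211  29  24 412] [318.  221.6] [ 532.9 -186.7  106. ]
orange [304 231  30  24 439] [318.4 240.6] [ 518.2 -193.3  106. ]
orange [539 238  34  19 239] [552.9 244.5] [ 590.2 -373.   106. ]
orange [547 250  35  24 470] [563.5 260.2] [ 582.  -389.4  106. ]
green [ 280  125   78   16 1215] [318.5 132.3] [ 595.6 -161.2   51. ]
green [ 502  141   79   21 1197] [540.5 151.1] [ 659.3 -353.8   51. ]
[319.4 232.6]
[318.6 191. ]
[320.  267.8]
[319.  132.7]
```

View pics/w1.png

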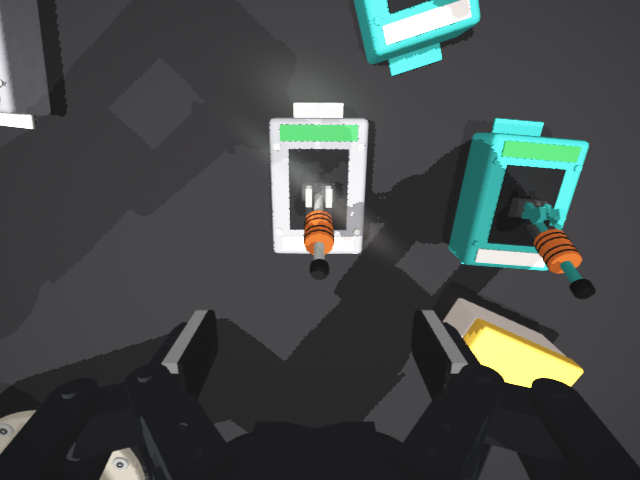

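Wrist view: collar at (318,231), lever tip at (320,268), green strip at (318,132), fingers straddling symmetrically; all match the projected model within 2 px. Descending.

Call:
servo_tool:
  rows:
    - [[0.07,-0.15,-2.5],-0.004,7]
    - [[0.07,-0.15,-3.0],-0.004,7]
    - [[0,0,-3.0],0,6]
    - [[0,0,-2.5],0,6]
    - [[0,0,0],0,6]

```text
clock: 2.48
eef_pos: [518.9, -186.9, 127.8]
tcp_rot: [-3.136, 0.006, 0.397]
contact_force: [-1.0, 0.2, -1.1]
opening: 0.704
```

Call:
servo_tool:
  rows:
    - [[0,0,-1.5],0,6]
    - [[0,0,-1.3],0,6]
    - [[0,0,0],0,6]
    - [[0,0,0],0,6]

```text
clock: 2.82
eef_pos: [522.4, -188.5, 105.0]
tcp_rot: [-3.141, 0.0, 0.396]
contact_force: [-0.3, 0.2, 1.0]
opening: 0.703
```

Call:
servo_tool:
  rows:
    - [[0.08,-0.33,-0.2],0,6]
    - [[0,0,0],0,6]

```text
clock: 2.98
eef_pos: [524.1, -192.8, 103.5]
tcp_rot: [3.14, -0.001, 0.395]
contact_force: [-1.4, 0.2, 0.4]
opening: 0.696
```

```bash
python3 - <<'E'
from h import *
from rig import r,eyes
s=r.sense();f=eyes.grab_frame('wrist');cv2.imwrite('pics/w2.png',f['frame'][:,:,::-1])
print(s['eef_pos'],s['tcp_rot'])
E
```

```text
[ 524.13818168 -192.84184687  103.5034069 ] [ 3.14015936e+00 -1.40542222e-03  3.95262392e-01]
```

View pics/w2.png

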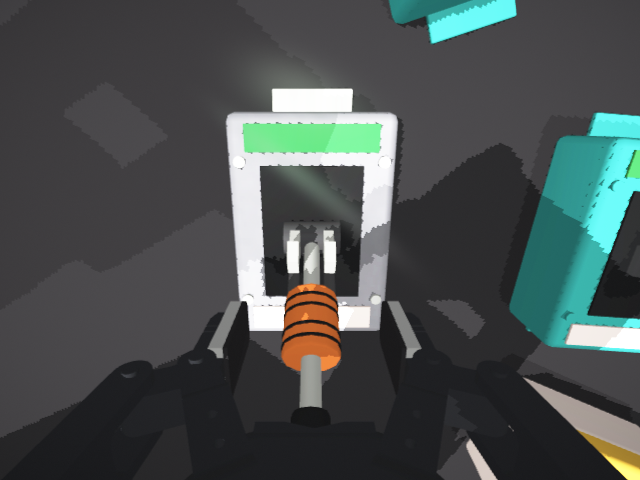

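The wrist view shows the collar at (311,327), centred between the pads at (230,330) and (400,330). Closing.

Call:
servo_tool:
  rows:
    - [[0,0,0],0,2.0]
    - [[0,0,0],0,2.0]
    - [[0,0,0],0,2.0]
    - [[0,0,0],0,2.0]
    - [[0,0,0],0,2.0]
  squeeze: 45

```text
clock: 3.45
eef_pos: [523.1, -192.0, 102.8]
tcp_rot: [-3.141, 0.0, 0.395]
contact_force: [-3.0, 2.4, 6.1]
opening: 0.264
```

Call:
servo_tool:
  rows:
    - [[0,0,0],0,1.8]
    - [[0,0,0],0,1.8]
    - [[0,0,0],0,1.8]

```text
clock: 3.7
eef_pos: [523.1, -192.0, 102.8]
tcp_rot: [-3.141, 0.0, 0.395]
contact_force: [-2.3, 2.5, 6.8]
opening: 0.27
```

Call:
servo_tool:
  rows:
    - [[-0.21,-0.09,0.49],0,1.8]
    - [[-0.21,-0.09,0.49],0,1.8]
    - [[-0.21,-0.09,0.49],0,1.8]
    - [[0,0,0],0,1.8]
    - [[0,0,0],0,1.8]
  squeeze: 60

```text
clock: 4.12
eef_pos: [516.9, -194.6, 117.3]
tcp_rot: [-3.141, -0.001, 0.394]
contact_force: [2.9, 5.0, -5.3]
opening: 0.263
```

```bash
python3 - <<'E'
from h import *
from rig import r,eyes
s=r.sense();f=eyes.grab_frame('wrist');cv2.imwrite('pics/w3.png',f['frame'][:,:,::-1])
print(s['eef_pos'],s['tcp_rot'])
E
```

```text
[ 516.89292894 -194.57021833  117.26446711] [-3.14094656e+00 -7.53205193e-04  3.94343079e-01]
```

View pics/w3.png

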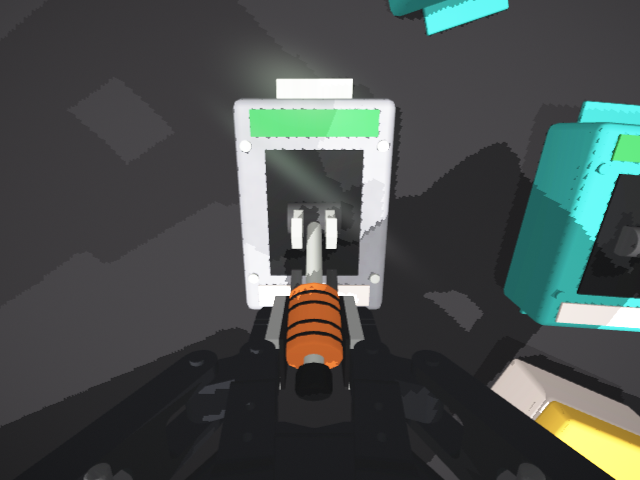

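The wrist view shows the collar raised to about (315,328), close under the lever's black tip at (314,380). Swinging along the arc.

Call:
servo_tool:
  rows:
    - [[0.58,0.24,0.26],0,1.8]
    - [[0.6,0.25,0.2],0,1.8]
    - [[0.61,0.25,0.15],0,1.8]
    - [[0.62,0.26,0.09],0,1.8]
    - [[0.62,0.26,0.03],0,1.8]

```text
clock: 4.58
eef_pos: [547.0, -181.9, 124.0]
tcp_rot: [-3.14, 0.002, 0.395]
contact_force: [-5.8, -0.5, -6.7]
opening: 0.261
```

Call:
servo_tool:
  rows:
    - [[0.62,0.26,-0.03],0,1.8]
    - [[0.62,0.26,-0.09],0,1.8]
    - [[0.61,0.25,-0.15],0,1.8]
    - [[0.6,0.25,-0.2],0,1.8]
    - [[0.58,0.24,-0.26],0,1.8]

```text
clock: 5.0
eef_pos: [578.7, -169.3, 117.1]
tcp_rot: [3.142, -0.001, 0.394]
contact_force: [-0.4, 1.6, -1.0]
opening: 0.212
```

Call:
servo_tool:
  rows:
    - [[0,0,0],0,1.8]
    - [[0,0,0],0,1.8]

```text
clock: 5.17
eef_pos: [579.3, -169.6, 117.6]
tcp_rot: [3.14, -0.002, 0.395]
contact_force: [0.4, 2.4, -1.1]
opening: 0.213
```

```bash
python3 - <<'E'
from h import *
from rig import r,eyes
s=r.sense();f=eyes.grab_frame('wrist');cv2.imwrite('pics/w4.png',f['frame'][:,:,::-1])
print(s['eef_pos'],s['tcp_rot'])
E
```

```text
[ 579.28681636 -169.61949178  117.64035257] [ 3.14032081e+00 -2.42852245e-03  3.95248418e-01]
```

View pics/w4.png

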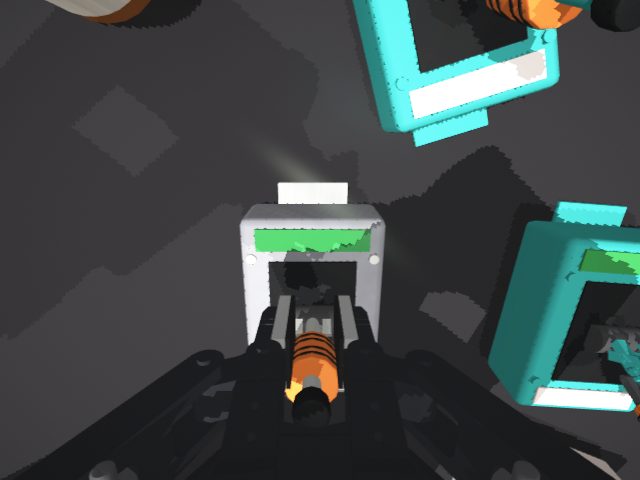

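The opening dropped to 18 mm and the spring force vanished, so the collar may have partly slipped. Measuring the lever's angle now.

```bash
cat > st.py <<'E'
from h import *
from rig import r,eyes
from scipy.spatial.transform import Rotation as Ro
import sys
np.set_printoptions(precision=1,suppress=True)
k=sys.argv[1]
s=r.sense();w=eyes.grab_frame('wrist')
M=np.eye(4);M[:3,:3]=Ro.from_euler('xyz',s['tcp_rot']).as_matrix();M[:3,3]=s['eef_pos']
w['camera_from_world']=np.linalg.inv(M@w['hand_eye'])
S=eyes.grab_frame('scene')
print(s['clock'],s['eef_pos'],s['opening'])
H=np.array([547,-182,55.]);ux=np.array([.924,.382,0]);uy=np.array([-.382,.924,0])
def sw(f,uv):
    c,d=ray(f,uv);t=((H-c)@uy)/(d@uy);p=c+d*t-H;return np.array([p@ux,p[2]])
for n,f in[('wrist',w),('scene',S)]:
    h=cv2.cvtColor(f['frame'],cv2.COLOR_RGB2HSV);m=cv2.inRange(h,(4,130,70),(17,255,255))
    e=proj(f,H+[0,0,60]);sel=np.zeros_like(m);cv2.circle(sel,tuple(int(v) for v in e),110 if n=='wrist' else 35,255,-1);m&=sel
    v,u=np.nonzero(m);
    if len(u): q=sw(f,(u.mean(),v.mean()));print(n,len(u),u.mean(),v.mean(),'local',q,'r',np.hypot(*q),'deg',np.degrees(np.arctan2(*q)))
    for R in(57,74):
      for a in(-25,0,25): print(R,a,proj(f,H+ux*R*np.sin(np.radians(a))+[0,0,R*np.cos(np.radians(a))]),end=' ')
    print()
    for a in (-25,0,25): print('tip',a,proj(f,H+ux*100*np.sin(np.radians(a))+[0,0,100*np.cos(np.radians(a))]),end='')
    print()
c=S['frame'][120:240,220:380];cv2.imwrite(f'pics/s{k}.png',cv2.resize(c,None,fx=5,fy=5,interpolation=cv2.INTER_CUBIC)[:,:,::-1])
cv2.imwrite(f'pics/wr{k}.png',w['frame'][:,:,::-1])
E
python3 st.py 5
```

```text
5.2167 [ 578.9 -169.8  117.7] 0.20893920664093263
wrist 1949 315.326321190354 364.3853258081067 local [105.5 180.4] r 208.9360465012243 deg 30.31430546913285
57 -25 [313.  410.7] 57 0 [313.1 380.2] 57 25 [313.2 331.4] 74 -25 [312.9 446.9] 74 0 [313.  406.9] 74 25 [313.2 337. ] 
tip -25 [312.7 513.7]tip 0 [312.9 461. ]tip 25 [313.3 348.5]
scene 28 275.7142857142857 168.32142857142858 local [35.2 86.9] r 93.80497677240245 deg 22.063855838357565
57 -25 [290.3 164.5] 57 0 [284.7 169.5] 57 25 [279.2 179. ] 74 -25 [291.6 156.3] 74 0 [284.4 162.8] 74 25 [277.2 175.1] 
tip -25 [293.7 143.6]tip 0 [283.9 152.1]tip 25 [273.9 169. ]
```

View pics/s5.png

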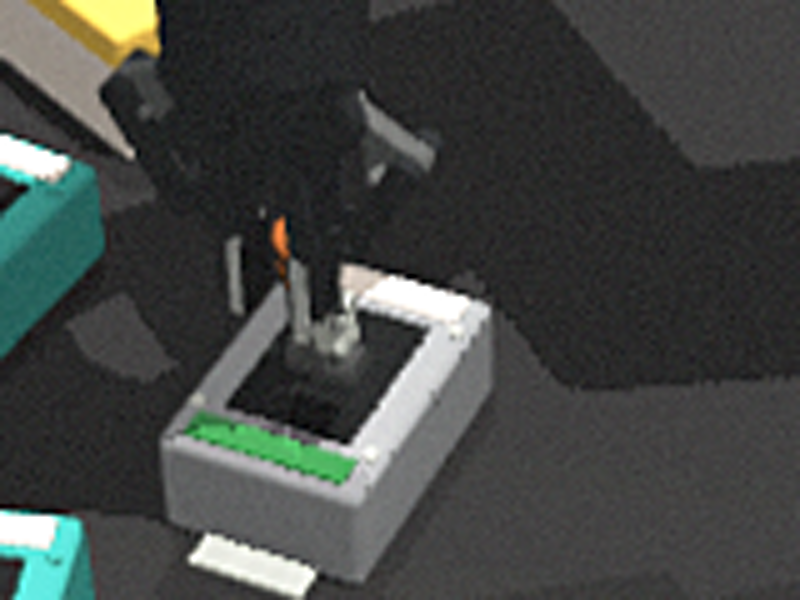

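The wrist rows (collar 364, tip 405) suggest a lean of about +13°, with the collar partly rolled out of the pads on the trailing side. I'll open and look.

Call:
servo_tool:
  rows:
    - [[0,0,0],0,6]
    - [[0,0,0],0,6]
    - [[0,0,0],0,6]
    - [[0,0,0],0,6]

```text
clock: 5.65
eef_pos: [577.6, -170.2, 117.2]
tcp_rot: [3.141, -0.0, 0.395]
contact_force: [0.5, -0.3, -0.2]
opening: 0.704
```

```bash
python3 st.py 6
```

```text
5.65 [ 577.6 -170.2  117.2] 0.7040769820019076
wrist 1259 312.32883240667195 324.010325655282 local [141.9 236.4] r 275.72772722908326 deg 30.980975161779117
57 -25 [313.3 409.2] 57 0 [313.4 378.5] 57 25 [313.6 329.4] 74 -25 [313.3 445.5] 74 0 [313.4 405.3] 74 25 [313.6 334.9] 
tip -25 [313.1 512.5]tip 0 [313.3 459.5]tip 25 [313.6 346.3]
scene 146 278.8150684931507 179.1986301369863 local [25.8 52.5] r 58.541658771892926 deg 26.17450494491018
57 -25 [290.3 164.5] 57 0 [284.7 169.5] 57 25 [279.2 179. ] 74 -25 [291.6 156.3] 74 0 [284.4 162.8] 74 25 [277.2 175.1] 
tip -25 [293.7 143.6]tip 0 [283.9 152.1]tip 25 [273.9 169. ]
```

View pics/wr6.png

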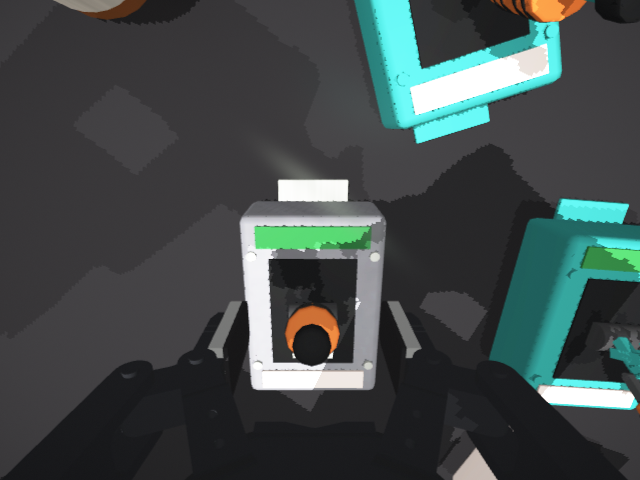

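View pics/s6.png

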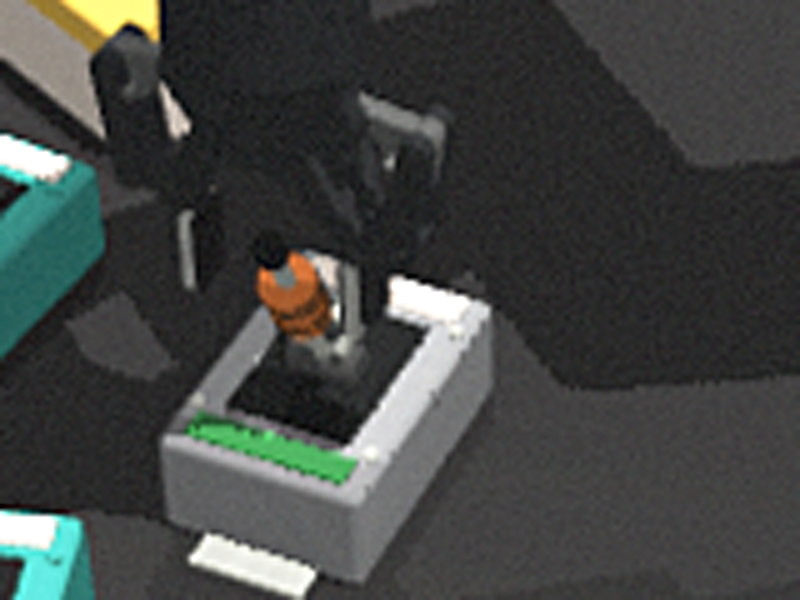

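After release the lever sits at about +26° with the collar about 58 mm from the hinge: (278.8,179.2) in the scene view, against (279.2,179.0) predicted for locked on. Retreating straight up to check unobstructed.

Call:
servo_tool:
  rows:
    - [[0,0,2],0,7]
    - [[0,0,3],0,7.5]
    - [[0,0,3.5],0,8]
    - [[0,0,3.5],0,8]
    - [[0,0,0],0,8]

```text
clock: 6.17
eef_pos: [580.9, -171.0, 244.2]
tcp_rot: [3.135, -0.008, 0.395]
contact_force: [0.7, -1.2, 0.9]
opening: 0.942
```

Call:
servo_tool:
  rows:
    - [[-3,2.5,0],0,8]
    - [[-3,2.5,0],0,8]
    - [[-3,2.5,0],0,8]
    - [[-3,2.5,0],0,8]
    - [[0,0,0],0,8]

```text
clock: 6.58
eef_pos: [451.6, -66.9, 236.0]
tcp_rot: [-3.138, 0.004, 0.396]
contact_force: [0.3, 0.1, -0.8]
opening: 0.938
```

```bash
python3 st.py 7; python3 - <<'E'
from h import *
from rig import r,eyes
np.set_printoptions(precision=1,suppress=True)
S=eyes.grab_frame('scene');T=eyes.grab_frame('top')
def near(f,p,lo,hi,R):
    h=cv2.cvtColor(f['frame'],cv2.COLOR_RGB2HSV);m=cv2.inRange(h,lo,hi);s=np.zeros_like(m);cv2.circle(s,p,R,255,-1);v,u=np.nonzero(m&s);return (u.mean(),v.mean()) if len(u) else None
o=((5,150,120),(16,255,255));b=((105,150,80),(125,255,255))
a,c=near(S,(279,179),*o,25),near(T,(387,260),*o,25);print(a,c)
p,e=tri(S,a,T,c);q=p-[547,-182,55];print(p,e,'x',q@[.924,.382,0],'r',np.hypot(q@[.924,.382,0],q[2]))
print('blue',tri(S,near(S,(419,260),*b,20),T,near(T,(227,268),*b,15)));print('cap',tri(S,near(S,(294,253),*b,20),T,near(T,(293,184),*b,15)))
i=T['frame'][220:310,350:430];cv2.imwrite('pics/t7.png',cv2.resize(i,None,fx=5,fy=5,interpolation=cv2.INTER_CUBIC)[:,:,::-1])
E
```

```text
6.5833 [451.6 -66.9 236. ] 0.9375143259706071
wrist 787 503.7141041931385 151.29224904701397 local [21.5 42.5] r 47.669380098698454 deg 26.809167752960626
57 -25 [499.1 212.7] 57 0 [508.5 182.7] 57 25 [510.8 148.5] 74 -25 [507.9 227.1] 74 0 [521.6 186.5] 74 25 [524.9 139.1] 
tip -25 [523. 252.]tip 0 [545.3 193.5]tip 25 [551.  121.6]
scene 121 278.45454545454544 179.77685950413223 local [27.4 52.3] r 59.02941109493517 deg 27.632824229376993
57 -25 [290.3 164.5] 57 0 [284.7 169.5] 57 25 [279.2 179. ] 74 -25 [291.6 156.3] 74 0 [284.4 162.8] 74 25 [277.2 175.1] 
tip -25 [293.7 143.6]tip 0 [283.9 152.1]tip 25 [273.9 169. ]
(np.float64(277.3150684931507), np.float64(178.97260273972603)) (np.float64(387.66990291262135), np.float64(250.4368932038835))
[ 572.3 -173.   108.2] 2.3728738268422074 x 26.80730201755371 r 59.53131068823264
blue (array([531.9, 147.5, 106.3]), np.float64(1.6290546618724426))
cap (array([696.9,  16.7, 143.3]), np.float64(1.5159147411835359))
```

View pics/s7.png

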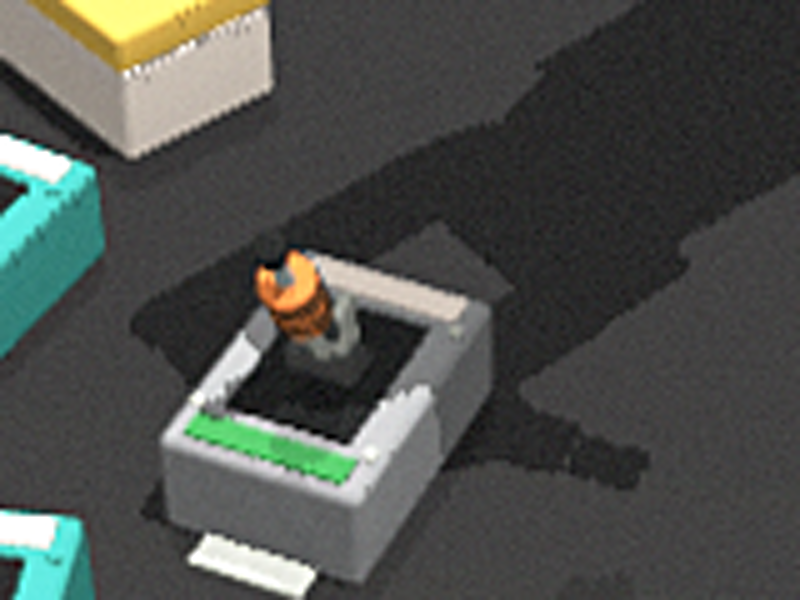

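The lever leans to green (x about +26 mm), and blue and the bottle are unchanged. The r estimate of 57–59.5 mm is biased by shadow, so I'll check the collar seating more carefully before handing in.

Call:
servo_tool:
  rows:
    - [[-1.5,4,0],0,8]
    - [[-1.5,3.8,0],0,8]
    - [[-1.5,3.8,0],0,8]
    - [[-1.5,3.8,0],0,8]
    - [[0,0,0],0,8]

```text
clock: 7.2
eef_pos: [396.7, 87.8, 237.0]
tcp_rot: [-3.139, -0.0, 0.398]
contact_force: [-0.3, -0.3, 0.1]
opening: 0.942
```

```bash
python3 - <<'E'
from h import *
from rig import r,eyes
np.set_printoptions(precision=1,suppress=True)
S=eyes.grab_frame('scene');T=eyes.grab_frame('top');S0=pickle.load(open('scene.pkl','rb'));T0=pickle.load(open('top.pkl','rb'))
def col(f,p,R):
    h=cv2.cvtColor(f['frame'],cv2.COLOR_RGB2HSV);m=cv2.inRange(h,(3,110,45),(20,255,255));s=np.zeros_like(m);cv2.circle(s,p,R,255,-1);m=cv2.morphologyEx(m&s,cv2.MORPH_CLOSE,np.ones((3,3)))
    v,u=np.nonzero(m);r_=cv2.minAreaRect(np.c_[u,v].astype(np.float32));return r_[0],len(u),r_[1],(u.mean(),v.mean())
for n,(A,pa),(B,pb) in [('before',(S0,(290,164)),(T0,(397,275))),('now',(S,(279,179)),(T,(387,253)))]:
    a,b=col(A,pa,18),col(B,pb,18);print(n,a,b)
    for i in (0,3):
        p,e=tri(A,a[i],B,b[i]);q=p-[547,-182,55];print(p,e,'x',q@[.924,.382,0],'r',np.hypot(q@[.924,.382,0],q[2]))
a=cv2.resize(S['frame'][140:220,240:320],None,fx=5,fy=5,interpolation=cv2.INTER_CUBIC)
b=cv2.resize(T['frame'][220:300,350:430],None,fx=5,fy=5,interpolation=cv2.INTER_CUBIC)
cv2.imwrite('pics/c8.png',np.hstack([a,b])[:,:,::-1])
E
```

```text
before ((289.6899719238281, 164.6699981689453), 201, (12.0208158493042, 16.970563888549805), (np.float64(289.65671641791045), np.float64(164.60696517412936))) ((396.75006103515625, 274.2500305175781), 182, (15.55634880065918, 13.435027122497559), (np.float64(396.9175824175824), np.float64(273.95054945054943)))
[ 525.2 -190.9  106.4] 1.9377649745940653 x -23.527829031925247 r 56.50761992911889
[ 525.6 -191.   106.8] 1.3727872457400567 x -23.205298633563242 r 56.72157668395276
now ((278.6922912597656, 179.03843688964844), 164, (17.47305679321289, 11.648704528808594), (np.float64(278.7073170731707), np.float64(179.3048780487805))) ((387.5, 252.0), 177, (16.0, 13.0), (np.float64(387.6553672316384), np.float64(251.7909604519774)))
[ 569.3 -172.8  106.4] 2.1238252498231343 x 24.09516356086623 r 56.733460160685425
[ 569.5 -173.   105.8] 1.510677137519365 x 24.284720732142976 r 56.31279178698395
```

View pics/c8.png

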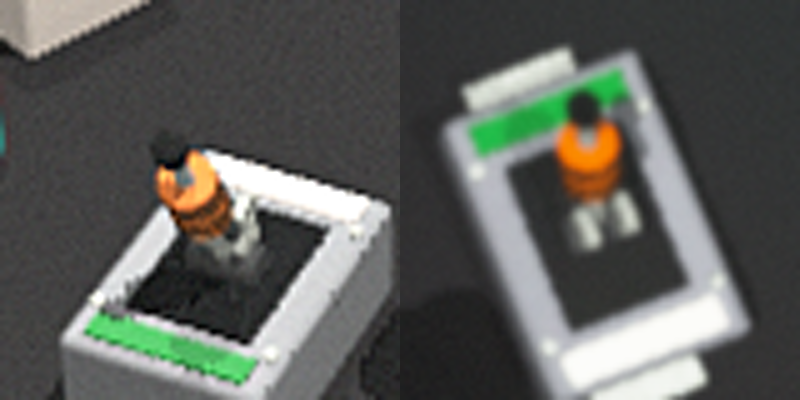

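View pics/wr7.png

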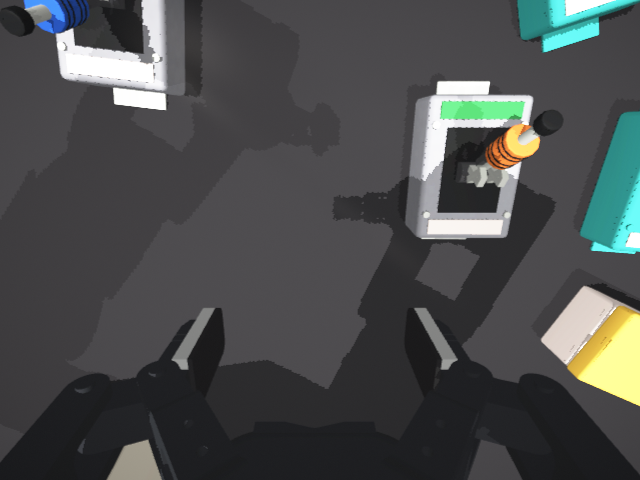

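Unshadowed, the collar is at x +24 mm and r 56.5 mm, the same r as when it was locked off, so it is fully home. Pictures: black tip over the green strip at (585,105) in the crop, rod exposed above the collar, gripper clear.

```bash
python3 -c "
from rig import r
print(r.sign_off())"
```

```text
the job is handed in; nothing more can be done
None
```

The orange-collared switch on the grey box is now on: its lever leans to the green side and the collar is down and locked. I lifted the collar about 16 mm up the lever, swung it in an arc about the hinge and let go. I handed the job in at about 7.3 s.

**Last checks, from two views:**
- **Collar:** its centre is 24 mm beyond the hinge on the green side and 56.5 mm from the hinge. That is the same distance I measured when it was locked off.
- **Blue toggle and bottle:** the blue collar moved less than 0.5 mm between my two measurements, and the bottle cap did not measurably move.
- **Gripper:** it was well clear of everything, with no contact force.

**What disagreed:**
- **Slip during the swing:** near the end, the collar partly rolled out of the pads and lagged at about +13°. When I opened the fingers, it snapped to about +25° and dropped into the notch.
- **Shadowed reading:** one measurement with the switch in the arm's shadow gave 59.5 mm from the hinge. Once I moved the arm's shadow off it, the reading was 56.5 mm.

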